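# Uncover the dip pot and put the parts basket in it

## Task

Get the dip pot ready for cleaning the bushings: take its lid off and lay it aside, knob up, wholly on the stack of scrap cardboard in the drip tray. Unhook the wire dip basket from its stand and stand it upright inside the pot on the drain plate. Set lid and basket down gently, neither dropped nor rammed down, do not strain the hook, and leave everything else on the bench where it is.

Things in the scene. Friction and masses are not known exactly. Their poses are not given: they have to be found in the camera images.
- pot: Round grey metal dip pot bolted to the bench: outer dia 130, inner 124, 125 high, foot flange dia 168, two wire lugs at its sides reach 85 from its axis, 85 up. Origin: centre of its underside on the bench, z up. Inside lies a firm level drain plate, dia 116; its top stands somewhere from 14 to 60 above the bench, which is NOT given: feel for it slowly
- lid_knob (a point): Centre of the black knob of the pot's loose lid: knob dia 30, 26 high, on a 15 dia stem with 16 free between it and the plate. 29 above the top of the lid's plate (dia 140, 4 thick), 41 above the underside of its 8 deep spigot (dia 116), which sits loose in the pot's mouth. z is the lid's axis, up. Lid 0.2 to 0.5 kg. On a flat surface it rests on the spigot, this point 41 above
- lid_foot (a point): Centre of the underside of the lid's spigot, 41 below the knob's centre; z is the lid's axis
- tray: Steel drip tray fixed to the bench, 235 square, rim 10 high, with a firm level stack of scrap cardboard, 200 square, centred in it and turned with it. Origin: centre of its underside on the bench, x and y along its sides, z up. The cardboard's top stands somewhere from 14 to 60 above the bench, which is NOT given: feel for it slowly
- hook: Dark flat-bar hook stand bolted to the bench. Origin: on the bench below the hook's seat. The arm, 20 wide, top face 135 above the bench, runs from the column (at x = +85) to x = -28, where the bar, 6 thick, turns up to a tip 170 above the bench. The basket is freed by lifting it more than 35, but under 50, when its rim meets the arm from below, then drawing it away along this body's -x
- hook_tip (a point): Top of the hook's upturned tip, at x = -25, 170 above the bench
- basket_grip (a point): Centre of the basket's wooden grip, a round bar dia 22, 62 long along this point's y: grip it across, fingers closing along its x. 184 above the basket's underside. A wire crossbar (dia 6, along y) 72 below it rests in the hook; wire stems at y = +-34. The basket is round, dia 85, 50 high, with three bushings fixed in it, 0.3 to 0.55 kg. z up
- basket_foot (a point): Centre of the basket's flat underside, 184 below its grip; z up
- tin_large: Large closed paint tin, 104 dia x 125 high; a bystander, not to be disturbed. Origin: centre of its underside
- tin_small: Small closed paint tin, 84 dia x 100 high; a bystander, not to be disturbed. Origin: centre of its underside
- tape: Roll of masking tape lying flat, 100 dia x 24 high; a bystander, not to be disturbed. Origin: centre of its underside
- grease_tin: Squat closed tin, 64 dia x 44 high; a bystander, not to be disturbed. Origin: centre of its underside
- brush: Paint brush lying flat, about 200 long; a bystander, not to be disturbed. Origin: centre of its underside
- wrench: Spanner lying flat, about 190 long; a bystander, not to be disturbed. Origin: centre of its underside
- crank: Red painted crank arm lying flat, 220 long, with an upright wooden handle 97 high at one end; a bystander, not to be disturbed. Origin: centre of its underside
Not all that is in view belongs to the job. What is shaped like the part that bears lid_knob but turquoise is not meant.

How it is judged:
By the outcome, as a careful person would: the job done as asked, in the order asked, and still so for the second after the job is handed in, with the robot touching nothing.
It also fails if it takes over 67 s, if anything falls off the work surface, if the arm or the gripper's body presses on something with over 40 N, if the wrist force passes 120 N, or if a joint passes its speed limit or range.

## Robot

A 7-joint arm with a two-finger parallel gripper is mounted at the origin on the work surface. World frame = base frame: x ahead of the robot, y to its left, z up, the work surface at z = 0. Lengths are in m, angles in degrees, forces in N, time in s.
With the tool pointing down it reaches from about 0.425 to 0.875 m from the base axis. Payload 4.7 kg.
Tool frame: the origin (TCP) lies at the very end of the fingers, on their centre line; the grasp point (between the pads) lies 19 mm behind it; z points along the fingers, y is the line along which they close (so a half turn about z gives the same grasp; the last joint's range is limited). The gripper opens to 87 mm and grips with 3 to 60 N. Pads are 19 mm wide; open, the fingers measure 117 mm over their backs; the gripper's body (75 mm by 190 mm) begins 51 mm behind the grasp point.
Start: joints at [-63.764, 18.392, -4.016, 83.108, 1.295, 78.541, -3.26], TCP at [0.279, 0.587, 0.223] pointing down, gripper open.
Joint ranges: [-163.93, 163.93], [-17.29, 119.83], [-79.2, 71.16], [3.27, 140.29], [-89.18, 269.18], [5.43, 117.66], [-154.24, 154.24]. Speed limits (degrees/s): [147.25, 147.25, 180, 180, 180, 180, 180].

## Interface

Orientations are given as [roll, pitch, yaw] about the fixed x, y, z axes, in that order (R = Rz(yaw) Ry(pitch) Rx(roll)).
In Python, from cell import get_obs, read_camera, sign_off, silhouettes gives the robot as it stands.
- The arm moves only by the tool play_rows, never from a script. Its argument "steps" is a list that holds one entry, the list of rows, each a list of 7 numbers: the shift along the tool's x, y, z in m, then the turn, a rotation vector about the tool's x, y, z in rad, then the finger opening in m, from 0 to 0.087. A call has 1 to 12 rows; each row shifts and turns the commanded pose from where the row before left it, along the tool's axes as they then stand; what a row does not reach is not made up. A row lasts 1/10 s, in which the tool goes at most 50 mm and 8.59 degrees, less where a joint would pass 70% of its speed; a pose out of reach is approached as far as the arm can. A call is refused whole if a number of a shift passes 0.05 or a number of a turn 0.15, either way. A call with a gripper value outside its range is refused whole. The fingers move at their own pace and stop on an object; "force" is the grip in N (left out, the last holds). Time passes only in rows, so rows that do not move let the fingers close. It gives the time, the measured TCP pose, the force, the opening and the grip force at its end, in the units of the state.
- get_obs(): the state, without advancing time (a new reading comes with each control period).
- read_camera(name): name is "scene" or "top"; returns a dict with "frame" (420x560x3 uint8, red, green, blue), "intrinsics" (3x3 intrinsics, pixels), "view" (4x4, takes a point from world to camera coordinates). Camera axes: x right, y up, looking along -z (the intrinsics and any distortion apply to the point x, -y, -z); pixel columns grow to the right and rows downward; lengths in m; the calibration is good to about 2 mm. A picture is of the moment at which its call begins. There is no depth.
- sign_off(): hands the job in; it is judged then, once.
Trained networks look in the newest picture that a camera, given by its name, has taken for a name from the list of things; names that differ only in an ending like _2 or _b are one class to them, and where a whole thing is asked for, a point or a joint stands for the part that bears it (a point fixed in the world has none). Each returns a list of dicts, best first, with "p" (0 to 1); they miss things now and then, are a little off and sometimes report something else, mostly with a low value. They report only what shows in the picture. A call takes as long as a camera call. They do not tell look-alikes from the thing itself.
- silhouettes(camera, name): "pixels" (420x560 bool, what is visible of it) and "extent" ([left, top, right, bottom] in pixels, round what is visible of it).
The state is a dict: "time_s": time; "qpos": joint angles; "joint_velocities": joint speeds; "effort": joint torques, N m; "tool_pos": TCP position; "tool_rot": TCP orientation; "force": force on the tool from outside, world axes, zero at the start; "wrist_torque": the same for the moment, N m; "grip_width": finger opening in m; "grasp_force": force on a finger pad.
Only numpy, scipy, OpenCV 4.12 (cv2) and the standard library are available. Lean on these libraries where they do the work, as an engineer would, in place of code of your own. Each camera call takes 0.05 s, during which the arm holds its last target. There are 200 camera calls.

## Working session

There is one attempt and no reset: what is moved stays moved. The work goes in short steps, Python scripts to look and compute and a tool call to move; the robot and the scene stay as the last step left them, time stands still between calls to the robot, and variables do not carry over. Pictures are saved under pics/ and viewed, at most 10 in all, crops included, and the job is handed in when it is done.

Besides the shell and the picture viewer there is one more tool, called by a JSON object that holds its "method" and its "body", one argument or row to a line. play_rows: Moves the arm, as the interface text tells. Its arguments: {"type":"object","properties":{"steps":{"type":"array","items":{"type":"array","items":{"type":"array","items":{"type":"number"}}}},"force":{"type":"number"}},"required":["steps"]}

```bash
mkdir -p pics
cat > h.py <<'E'
import numpy as np, cv2
from cell import *
def cam(n):
    d=read_camera(n); return d['frame'],np.array(d['intrinsics']),np.array(d['view'])
def proj(K,V,P):
    P=np.atleast_2d(P); c=(V@np.c_[P,np.ones(len(P))].T)[:3]
    q=K@np.array([c[0],-c[1],-c[2]]); return (q[:2]/q[2]).T
def ray(K,V,uv):
    d=np.linalg.inv(K)@[uv[0],uv[1],1]; R=V[:3,:3]
    return -R.T@V[:3,3], R.T@np.array([d[0],-d[1],-d[2]])
def atz(K,V,uv,z):
    o,d=ray(K,V,uv); return o+d*(z-o[2])/d[2]
def tri(rs):
    A=np.zeros((3,3));b=np.zeros(3)
    for o,d in rs:
        d=d/np.linalg.norm(d);M=np.eye(3)-np.outer(d,d);A+=M;b+=M@o
    return np.linalg.solve(A,b)
E
python3 - <<'E'
from h import *
np.set_printoptions(precision=3,suppress=True)
o=get_obs();print(o)
for n in('scene','top'):
    f,K,V=cam(n);print(n,K.tolist(),(-V[:3,:3].T@V[:3,3]))
    cv2.imwrite(f'pics/{n}0.png',cv2.resize(f[:,:,::-1],(784,588)))
    for t in['pot','lid_knob','tray','hook','hook_tip','basket_grip','tin_large','tin_small','tape','grease_tin','brush','wrench','crank']:
        for s in silhouettes(n,t)[:3]:
            ys,xs=np.nonzero(s['pixels']);print(t,round(s['p'],2),np.round(s['extent']),xs.mean().round(1),ys.mean().round(1),len(xs))
E
```

```text
{'time_s': 0.0, 'qpos': array([-63.764,  18.439,  -4.014,  83.177,   1.295,  78.542,  -3.26 ]), 'joint_velocities': array([ 0.044,  0.037,  0.077,  0.002, -0.048,  0.04 ,  0.   ]), 'effort': array([ -0.001, -49.13 ,  -0.404, -31.252,  -0.064,   0.044,   0.   ]), 'tool_pos': array([0.279, 0.586, 0.221]), 'tool_rot': array([-179.888,    0.006,  154.573]), 'force': array([-0.431,  0.142, -0.312]), 'wrist_torque': array([-0.057,  0.01 , -0.004]), 'grasp_force': 0.0, 'grip_width': 0.08750033579504769}
scene [[433.5372749627464, 0.0, 282.2429085402643], [0.0, 433.5372749627464, 207.9420525207974], [0.0, 0.0, 1.0]] [ 1.483 -0.674  1.225]
pot 0.83 [286. 174. 327. 208.] 307.3 193.2 973
pot 0.49 [154. 290. 187. 333.] 169.3 311.1 971
lid_knob 0.82 [325. 156. 356. 172.] 341.1 160.3 464
lid_knob 0.66 [291. 160. 328. 183.] 308.0 171.5 572
tray 0.96 [148. 221. 238. 292.] 191.4 256.6 3493
hook 0.83 [259. 209. 295. 269.] 273.9 245.4 897
hook_tip 0.8 [257. 207. 294. 269.] 274.9 246.2 855
hook_tip 0.72 [150. 292. 187. 333.] 169.1 310.6 1030
basket_grip 0.62 [254. 198. 272. 243.] 262.4 226.0 361
tin_lar
[... 849 characters left out ...]
9. 320. 236.] 301.4 204.4 785
basket_grip 0.7 [289. 217. 312. 240.] 300.5 225.8 461
tin_large 0.83 [151. 188. 188. 223.] 168.5 202.1 973
tin_large 0.5 [232. 156. 299. 173.] 265.4 165.4 615
tin_large 0.43 [283. 251. 302. 269.] 290.5 259.8 261
tin_small 0.82 [414. 190. 450. 217.] 430.7 202.3 704
tin_small 0.27 [149. 187. 188. 221.] 168.2 201.8 983
tape 0.72 [297. 267. 327. 299.] 311.7 283.9 313
grease_tin 0.56 [283. 250. 299. 268.] 290.1 260.0 247
grease_tin 0.17 [234. 158. 298. 171.] 267.0 165.2 630
brush 0.97 [207. 190. 264. 201.] 230.4 196.6 506
wrench 0.69 [334. 191. 390. 207.] 360.1 197.8 304
wrench 0.3 [414. 190. 448. 216.] 430.8 202.3 679
crank 0.73 [231. 159. 298. 173.] 265.0 165.5 546
```

View pics/scene0.png

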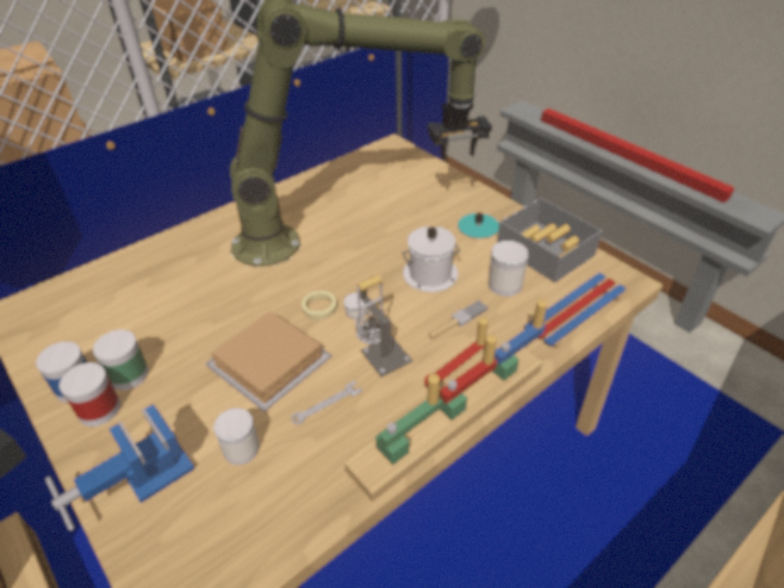

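View pics/top0.png

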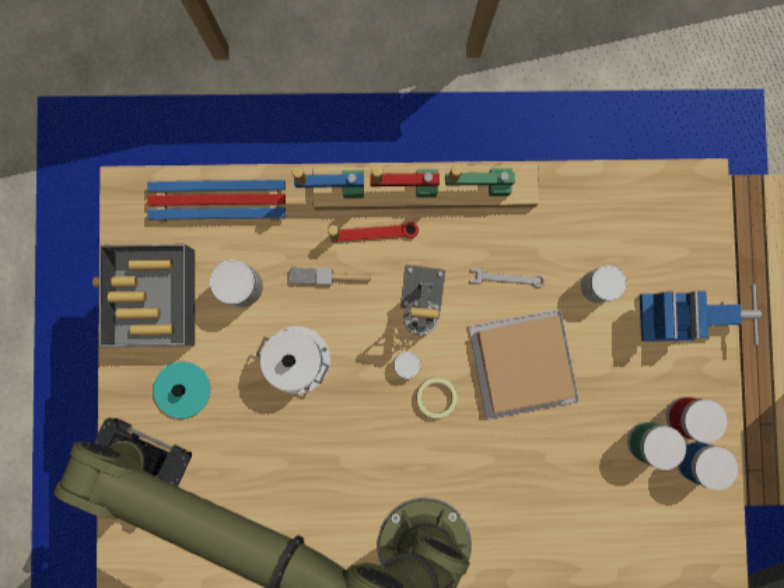

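The lid I want is the grey metal one on the pot, scene (308,171) and top (207,257), knob at about top (206,257). The turquoise lid at scene (341,160) and top (129,277) is the look-alike, so it is rejected. The basket grip is the wooden bar at top (302,224) and scene (264,203). The tray is at top (374,260). The hook column is at about top (301,205), with the arm running toward the robot.

```bash
cat > m.py <<'E'
from h import *
from scipy.optimize import least_squares
np.set_printoptions(precision=4,suppress=True)
fs,Ks,Vs=cam('scene'); ft,Kt,Vt=cam('top')
def blob(f,box,cond):
    x0,y0,x1,y1=box; h=cv2.cvtColor(f,cv2.COLOR_RGB2HSV)[y0:y1,x0:x1].astype(int)
    m=cond(h[...,0],h[...,1],h[...,2]).astype(np.uint8)
    n,l,s,c=cv2.connectedComponentsWithStats(m,connectivity=8)
    k=1+np.argmax(s[1:,4]); ys,xs=np.nonzero(l==k)
    return np.array([xs.mean()+x0,ys.mean()+y0]),np.c_[xs+x0,ys+y0]
dark=lambda h,s,v:v<60
wood=lambda h,s,v:(h>12)&(h<32)&(s>90)
kt,p1=blob(ft,(196,248,220,268),dark); ks,p2=blob(fs,(298,160,318,176),dark)
print('knob px',kt,len(p1),ks,len(p2),'tri',tri([ray(Kt,Vt,kt),ray(Ks,Vs,ks)]),'z158',atz(Kt,Vt,kt,.158),atz(Ks,Vs,ks,.158))
E
cat > m1.py <<'E'
from m import *
a=np.hstack([cv2.resize(ft[190:300,180:320,::-1],None,fx=4,fy=4,interpolation=2)[:, :400],cv2.resize(fs[155:265,245:345,::-1],None,fx=4,fy=4,interpolation=2)])
cv2.imwrite('pics/c1.png',a[:, :800])
b=np.hstack([cv2.resize(ft[170:270,270:340,::-1],(385,550),interpolation=2),cv2.resize(fs[190:275,235:300,::-1],(410,536),interpolation=2)[:536].copy() if 0 else cv2.resize(fs[190:275,240:300,::-1],(388,550),interpolation=2)])
cv2.imwrite('pics/c2.png',b)
s=silhouettes('top','tray')[0]['pixels'].astype(np.uint8)
c=cv2.findContours(s,0,1)[0];c=max(c,key=cv2.contourArea)
r=cv2.minAreaRect(c);print('tray',r)
print([atz(Kt,Vt,q,.01) for q in cv2.boxPoints(r)])
ss=silhouettes('scene','tray')[0]['pixels'].astype(np.uint8)
c2=cv2.findContours(ss,0,1)[0];c2=max(c2,key=cv2.contourArea)
print('scene quad',cv2.approxPolyDP(c2,6,True).squeeze().tolist())
l=silhouettes('top','lid_knob')[0]['pixels'].astype(np.uint8)
c=cv2.findContours(l,0,1)[0];c=max(c,key=cv2.contourArea);(u,v),rad=cv2.minEnclosingCircle(c)
print('lid circ',u,v,rad,atz(Kt,Vt,(u,v),.129),'exp rad',Kt[0,0]*.07/(1.862-.129))
E
python3 m1.py
```

```text
Traceback (most recent call last):
  File "m1.py", line 1, in <module>
    from m import *
  File "m.py", line 13, in <module>
    kt,p1=blob(ft,(196,248,220,268),dark); ks,p2=blob(fs,(298,160,318,176),dark)
                                                 ~~~~^^^^^^^^^^^^^^^^^^^^^^^^^^^
  File "m.py", line 9, in blob
    k=1+np.argmax(s[1:,4]); ys,xs=np.nonzero(l==k)
        ~~~~~~~~~^^^^^^^^^
ValueError: attempt to get argmax of an empty sequence
```

```bash
sed -i 's/v<60/v<100/' m.py; python3 m1.py
```

```text
knob px [205.6269 257.4328] 67 [307.9643 166.1071] 28 tri [0.4606 0.309  0.1554] z158 [0.461  0.3091 0.158 ] [0.4629 0.3062 0.158 ]Traceback (most recent call last):
  File "m1.py", line 6, in <module>
    s=silhouettes('top','tray')[0]['pixels'].astype(np.uint8)
      ~~~~~~~~~~~~~~~~~~~~~~~~~^^^
IndexError: list index out of range
```

View pics/c1.png

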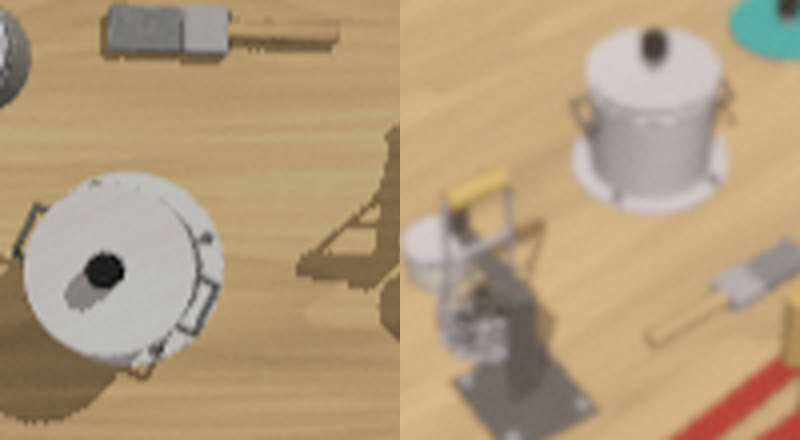

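View pics/c2.png

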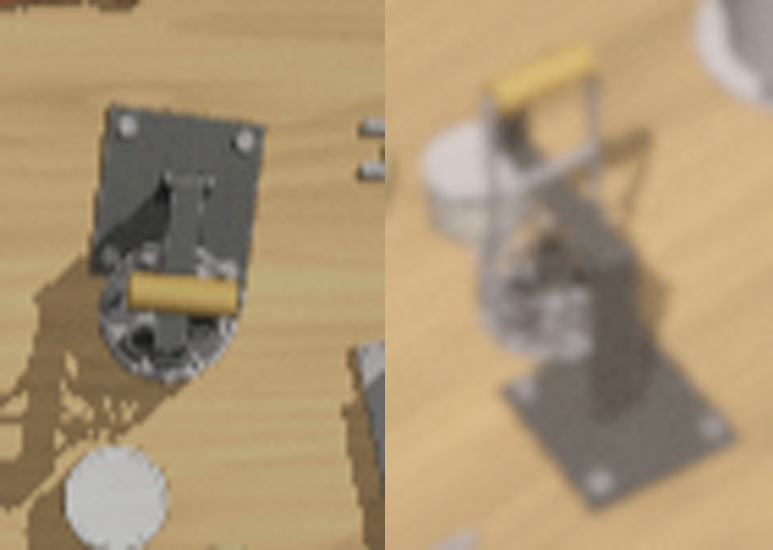

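c1 confirms the grey lid on the pot, with its knob at top (205.6,257.4). c2 shows the basket's wooden grip at top (303,223), lying across the hook arm. The column is on the far side of the arm, so hook -x points back toward the robot.

```bash
cat > m2.py <<'E'
from m import *
gt,q=blob(ft,(290,215,318,230),lambda h,s,v:(h>12)&(h<32)&(s>120)&(v>150))
gs,q2=blob(fs,(252,192,276,212),lambda h,s,v:(h>12)&(h<32)&(s>115)&(v>150))
ks,p2=blob(fs,(298,156,318,176),dark)
print('knob scene',ks,len(p2),'tri',tri([ray(Kt,Vt,kt),ray(Ks,Vs,ks)]),atz(Ks,Vs,ks,.158))
r=cv2.minAreaRect(q.astype(np.float32)); print('grip',gt,len(q),r,gs,len(q2),cv2.minAreaRect(q2.astype(np.float32)),'tri',tri([ray(Kt,Vt,gt),ray(Ks,Vs,gs)]),atz(Kt,Vt,gt,.21),atz(Ks,Vs,gs,.21))
vx,vy,_,_=cv2.fitLine(q.astype(np.float32),cv2.DIST_L2,0,.01,.01).ravel()
e=[atz(Kt,Vt,gt+s*np.array([vx,vy])*10,.21)for s in(-1,1)];d=e[1]-e[0];print('grip axis deg',np.degrees(np.arctan2(d[1],d[0])))
def quad(f,V,K,box,name):
    x0,y0,x1,y1=box
    h=cv2.cvtColor(f,cv2.COLOR_RGB2HSV);return h
for i in range(6):
    a=silhouettes('top','tray');b=silhouettes('scene','tray')
    if a and b: break
    ft,Kt,Vt=cam('top');fs,Ks,Vs=cam('scene')
def cont(s):
    c=cv2.findContours(s['pixels'].astype(np.uint8),0,1)[0];return max(c,key=cv2.contourArea)
r=cv2.minAreaRect(cont(a[0]));C=np.array([atz(Kt,Vt,p,.01)for p in cv2.boxPoints(r)])
print('tray',r,C.mean(0),np.linalg.norm(np.diff(C,axis=0),axis=1),np.degrees(np.arctan2(*(C[1]-C[0])[[1,0]])))
print('scene hull',cv2.approxPolyDP(cv2.convexHull(cont(b[0])),5,True).squeeze().tolist())
# cardboard
H=cv2.cvtColor(ft,cv2.COLOR_RGB2HSV);y,x=260,374;print('card hsv',H[y,x],H[y,320],cv2.cvtColor(fs,cv2.COLOR_RGB2HSV)[250,190])
hh=H[y,x].astype(int)
ct,qc=blob(ft,(330,215,420,305),lambda h,s,v:(abs(h-hh[0])<5)&(abs(s-hh[1])<30)&(abs(v-hh[2])<30))
r=cv2.minAreaRect(qc.astype(np.float32));print('card top',ct,r,[ (round(z,3),np.array(r[1])*(1.862-z)/Kt[0,0],atz(Kt,Vt,r[0],z)) for z in(.014,.035,.06)])
for n,K,V in(('top',Kt,Vt),):
    for t in('tape','grease_tin'):
        s=silhouettes(n,t)
        if s: e=np.array(s[0]['extent']);print(t,atz(K,V,((e[0]+e[2])/2,(e[1]+e[3])/2),.03))
# overlays
o=ft.copy();o2=fs.copy()
th=np.linspace(0,6.28,90)
np.save('pots.npy',tri([ray(Kt,Vt,kt),ray(Ks,Vs,ks)]))
P=atz(Kt,Vt,kt,.158)
for rr,z in((.07,.129),(.084,.003)):
    c=np.c_[P[0]+rr*np.cos(th),P[1]+rr*np.sin(th),0*th+z]
    for im,K,V in((o,Kt,Vt),(o2,Ks,Vs)):
        cv2.polylines(im,[np.round(proj(K,V,c)*16).astype(np.int32)],True,(255,0,0),1,cv2.LINE_AA,4)
a=np.deg2rad(0)
cv2.polylines(o,[np.round(cv2.boxPoints(r)*16).astype(np.int32)],True,(0,0,255),1,cv2.LINE_AA,4)
cv2.imwrite('pics/c3.png',np.hstack([cv2.resize(x[:,:,::-1],None,fx=4,fy=4) for x in(o[225:305,170:255],o2[155:235,270:355])]))
E
python3 m2.py
```

```text
knob px [205.6269 257.4328] 67 [308.     166.0741] 27 tri [0.4607 0.3091 0.1555] z158 [0.461  0.3091 0.158 ] [0.4628 0.3064 0.158 ]
knob scene [308.     166.0741] 27 tri [0.4607 0.3091 0.1555] [0.4628 0.3064 0.158 ]
grip [302.5692 222.6154] 65 ((303.0, 222.5), (5.0, 18.0), 90.0) [264.2941 202.1176] 51 ((264.20001220703125, 201.90003967285156), (4.4721360206604, 14.758047103881836), 63.43495178222656) tri [0.5646 0.001  0.2097] [0.5644 0.0008 0.21  ] [0.5651 0.0011 0.21  ]
grip axis deg -95.71559918577708
tray ((373.30889892578125, 259.3469543457031), (68.08946228027344, 68.726806640625), 79.28687286376953) [ 0.4433 -0.2554  0.01  ] [0.2418 0.2366 0.2399] -80.25832526684465
scene hull [[194, 222], [236, 256], [186, 292], [147, 259]]
card hsv [ 16 104 169] [ 19  96 185] [ 15 104 191]
card top [376.2005 259.7822] ((375.9615478515625, 259.8077087402344), (59.61929702758789, 58.834835052490234), 78.69007110595703) [(0.014, array([0.2072, 0.2045]), array([ 0.4411, -0.2636,  0.014 ])), (0.035, array([0.2049, 0.2022]), array([ 0.4415, -0.2595,  0.035 ])), (0.06, array([0.2021, 0.1994]), array([ 0.442 , -0.2546,  0.06  ]))]
tape [ 0.37  -0.043  0.03 ]
grease_tin [0.4484 0.0374 0.03  ]
```

View pics/c3.png

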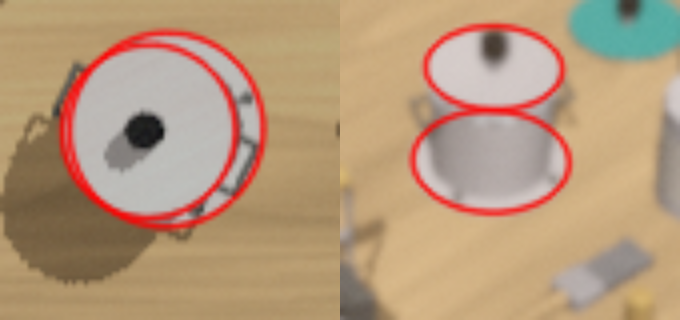

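c3 shows the projected lid and flange circles matching the pot in both views. The pot axis is at (0.461, 0.309) and the grip at (0.5645, 0.001, 0.21), with hook yaw about -6°. The cardboard centre is at about (0.442,-0.255). Next I turn the tool to yaw 90, so that tool x = world y and tool y = world x.

{"method": "play_rows", "body": {
  "steps": [
    [[0, 0, 0, 0, 0, 0.141, 0.087], [0, 0, 0, 0, 0, 0.141, 0.087], [0, 0, 0, 0, 0, 0.141, 0.087], [0, 0, 0, 0, 0, 0.141, 0.087], [0, 0, 0, 0, 0, 0.141, 0.087], [0, 0, 0, 0, 0, 0.141, 0.087], [0, 0, 0, 0, 0, 0.141, 0.087], [0, 0, 0, 0, 0, 0.14, 0.087], [-0.03, 0.02, 0, 0, 0, 0, 0.087], [-0.03, 0.02, 0, 0, 0, 0, 0.087], [-0.03, 0.02, 0, 0, 0, 0, 0.087], [-0.03, 0.02, 0, 0, 0, 0, 0.087]]
  ]
}}

```text
time_s: 3.15
tool_pos: [0.3598, 0.4659, 0.2227]
tool_rot: [180.0, -0.0, 90.0]
force: [1.0, -0.0, 0.3]
grip_width: 0.0873
grasp_force: 0.0
```

{"method": "play_rows", "body": {
  "steps": [
    [[-0.0265, 0.017, 0, 0, 0, 0, 0.087], [-0.0265, 0.017, 0, 0, 0, 0, 0.087], [-0.0265, 0.017, 0, 0, 0, 0, 0.087], [-0.0265, 0.017, 0, 0, 0, 0, 0.087], [-0.0265, 0.017, 0, 0, 0, 0, 0.087], [-0.0255, 0.017, 0, 0, 0, 0, 0.087], [0, 0, 0, 0, 0, 0, 0.087], [0, 0, 0.015, 0, 0, 0, 0.087], [0, 0, 0.015, 0, 0, 0, 0.087], [0, 0, 0.015, 0, 0, 0, 0.087], [0, 0, 0, 0, 0, 0, 0.087], [0, 0, 0, 0, 0, 0, 0.087]]
  ]
}}

```text
time_s: 4.35
tool_pos: [0.4604, 0.3094, 0.1766]
tool_rot: [-179.9, 0.1, 90.1]
force: [0.0, -0.0, -0.4]
grip_width: 0.0869
grasp_force: 0.0
```

Run:
```python
from h import *
o=get_obs();print(o['tool_pos'],o['force'])
f,K,V=cam('scene');cv2.imwrite('pics/d1.png',cv2.resize(f[110:220,250:370,::-1],None,fx=4,fy=4))
```

```text
[0.46035677 0.30936416 0.17662763] [ 0.01390396 -0.01544227 -0.37749519]
```

View pics/d1.png

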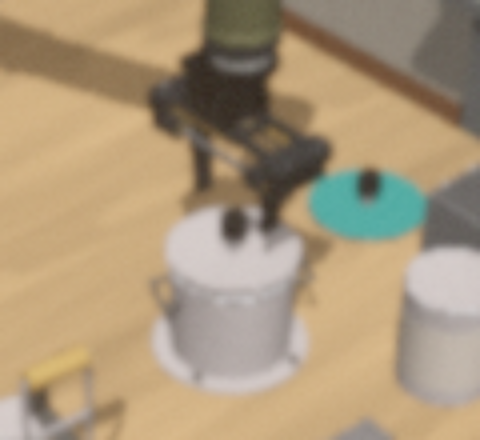

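The picture shows the knob at crop (235,222) between the fingers. I descend and close.

{"method": "play_rows", "body": {
  "steps": [
    [[0, 0, 0.0125, 0, 0, 0, 0.087], [0, 0, 0.0125, 0, 0, 0, 0.087], [0, 0, 0.0125, 0, 0, 0, 0.087], [0, 0, 0, 0, 0, 0, 0.087], [0, 0, 0, 0, 0, 0, 0.06], [0, 0, 0, 0, 0, 0, 0.04], [0, 0, 0, 0, 0, 0, 0.02], [0, 0, 0, 0, 0, 0, 0.02], [0, 0, 0, 0, 0, 0, 0.02], [0, 0, 0, 0, 0, 0, 0.02], [0, 0, 0, 0, 0, 0, 0.02], [0, 0, 0, 0, 0, 0, 0.02]]
  ],
  "force": 30
}}

```text
time_s: 5.6
tool_pos: [0.4607, 0.309, 0.14]
tool_rot: [-180.0, 0.0, 90.0]
force: [-3.9, -0.6, 2.2]
grip_width: 0.031
grasp_force: 1.9
```

{"method": "play_rows", "body": {
  "steps": [
    [[0, 0, 0, 0, 0, 0, 0.02], [0, 0, 0, 0, 0, 0, 0.02], [0, 0, 0, 0, 0, 0, 0.02], [0, 0, -0.005, 0, 0, 0, 0.02], [0, 0, -0.005, 0, 0, 0, 0.02], [0, 0, -0.01, 0, 0, 0, 0.02], [0, 0, -0.01, 0, 0, 0, 0.02], [0, 0, -0.01, 0, 0, 0, 0.02], [0, 0, -0.01, 0, 0, 0, 0.02]]
  ],
  "force": 30
}}

```text
time_s: 6.5
tool_pos: [0.4614, 0.3091, 0.1913]
tool_rot: [180.0, -0.0, 90.0]
force: [0.7, -0.2, -3.3]
grip_width: 0.0288
grasp_force: 30.0
```

{"method": "play_rows", "body": {
  "steps": [
    [[0, 0, -0.02, 0, 0, 0, 0.02], [0, 0, -0.02, 0, 0, 0, 0.02], [0, 0, -0.02, 0, 0, 0, 0.02], [-0.01, 0, -0.015, 0, 0, 0, 0.02], [-0.02, 0, -0.005, 0, 0, 0, 0.02], [-0.034, -0.002, 0, 0, 0, 0, 0.02], [-0.034, -0.002, 0, 0, 0, 0, 0.02], [-0.034, -0.002, 0, 0, 0, 0, 0.02], [-0.034, -0.002, 0, 0, 0, 0, 0.02], [-0.034, -0.002, 0, 0, 0, 0, 0.02], [-0.034, -0.002, 0, 0, 0, 0, 0.02], [-0.034, -0.002, 0, 0, 0, 0, 0.02]]
  ]
}}

```text
time_s: 7.7
tool_pos: [0.4458, 0.0375, 0.2694]
tool_rot: [-179.9, -0.0, 89.9]
force: [0.6, 0.7, -4.2]
grip_width: 0.0292
grasp_force: 30.0
```

{"method": "play_rows", "body": {
  "steps": [
    [[-0.034, -0.001, 0, 0, 0, 0, 0.02], [-0.034, -0.001, 0, 0, 0, 0, 0.02], [-0.034, -0.001, 0, 0, 0, 0, 0.02], [-0.034, -0.001, 0, 0, 0, 0, 0.02], [-0.034, -0.001, 0, 0, 0, 0, 0.02], [-0.034, 0, 0, 0, 0, 0, 0.02], [-0.034, 0, 0, 0, 0, 0, 0.02], [-0.034, 0, 0, 0, 0, 0, 0.02], [-0.014, 0, 0, 0, 0, 0, 0.02], [-0.01, 0, 0, 0, 0, 0, 0.02], [0, 0, 0, 0, 0, 0, 0.02]]
  ]
}}

```text
time_s: 8.8
tool_pos: [0.4396, -0.258, 0.2694]
tool_rot: [-179.9, -0.0, 89.7]
force: [0.1, -0.1, -3.8]
grip_width: 0.029
grasp_force: 30.0
```

{"method": "play_rows", "body": {
  "steps": [
    [[0.001, 0.001, 0.025, 0, 0, 0, 0.02], [0.001, 0.001, 0.025, 0, 0, 0, 0.02], [0.001, 0, 0.025, 0, 0, 0, 0.02], [0, 0, 0.025, 0, 0, 0, 0.02], [0, 0, 0.025, 0, 0, 0, 0.02], [0, 0, 0.02, 0, 0, 0, 0.02], [0, 0, 0.015, 0, 0, 0, 0.02], [0, 0, 0.006, 0, 0, 0, 0.02], [0, 0, 0.003, 0, 0, 0, 0.02], [0, 0, 0, 0, 0, 0, 0.02], [0, 0, 0, 0, 0, 0, 0.02]]
  ]
}}

```text
time_s: 9.9
tool_pos: [0.4448, -0.2523, 0.1019]
tool_rot: [179.9, 0.0, 90.0]
force: [0.5, 0.1, -4.9]
grip_width: 0.0286
grasp_force: 30.0
```

Run:
```python
from h import *
o=get_obs();print(o['tool_pos'],o['tool_rot'],o['force'])
f,K,V=cam('scene');cv2.imwrite('pics/d2.png',cv2.resize(f[170:310,120:270,::-1],None,fx=4,fy=4))
```

```text
[ 0.44478887 -0.25225085  0.10190351] [1.79910340e+02 1.46642821e-02 9.00060533e+01] [ 0.52151031  0.06549009 -4.88327674]
```

View pics/d2.png

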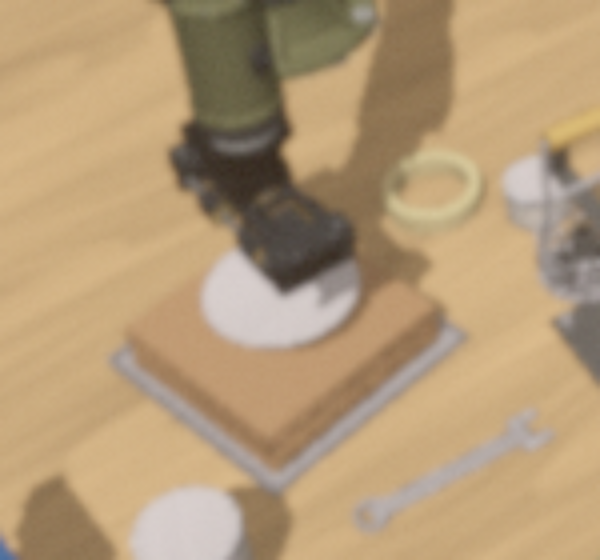

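The picture shows the lid held level over the cardboard at crop (280,300), roughly central once the height above it is allowed for. I feel downward.

{"method": "play_rows", "body": {
  "steps": [
    [[0, 0, 0.003, 0, 0, 0, 0.02], [0, 0, 0.003, 0, 0, 0, 0.02], [0, 0, 0.003, 0, 0, 0, 0.02], [0, 0, 0.003, 0, 0, 0, 0.02], [0, 0, 0.003, 0, 0, 0, 0.02], [0, 0, 0.001, 0, 0, 0, 0.02], [0, 0, 0.001, 0, 0, 0, 0.02], [0, 0, 0.001, 0, 0, 0, 0.02], [0, 0, 0.001, 0, 0, 0, 0.02], [0, 0, 0.001, 0, 0, 0, 0.02]]
  ]
}}

```text
time_s: 10.95
tool_pos: [0.4442, -0.252, 0.0811]
tool_rot: [180.0, -0.0, 90.0]
force: [0.0, 0.9, -3.4]
grip_width: 0.0293
grasp_force: 30.0
```

{"method": "play_rows", "body": {
  "steps": [
    [[0, 0, 0.001, 0, 0, 0, 0.02], [0, 0, 0.001, 0, 0, 0, 0.02], [0, 0, 0.001, 0, 0, 0, 0.02], [0, 0, 0.001, 0, 0, 0, 0.02], [0, 0, 0.001, 0, 0, 0, 0.02]]
  ]
}}

```text
time_s: 11.45
tool_pos: [0.4441, -0.252, 0.076]
tool_rot: [180.0, -0.0, 90.0]
force: [0.1, 0.3, -3.9]
grip_width: 0.0288
grasp_force: 30.0
```

{"method": "play_rows", "body": {
  "steps": [
    [[0, 0, 0.001, 0, 0, 0, 0.02], [0, 0, 0.001, 0, 0, 0, 0.02], [0, 0, 0.001, 0, 0, 0, 0.02], [0, 0, 0.001, 0, 0, 0, 0.02]]
  ]
}}

```text
time_s: 11.85
tool_pos: [0.4444, -0.252, 0.0736]
tool_rot: [-180.0, -0.1, 90.0]
force: [-7.0, 4.3, 19.1]
grip_width: 0.0292
grasp_force: 30.0
```

Run:
```python
from h import *
from cell import *
o=get_obs();print(o['tool_pos'],o['force'],o['wrist_torque'])
```

```text
[ 0.44439992 -0.25200566  0.07360725] [-6.9664351   4.27922656 19.07942016] [0.77494477 1.59150095 0.04105884]
```

Contact: the cardboard top is at about 0.051. I ease the load and release.

{"method": "play_rows", "body": {
  "steps": [
    [[0, 0, -0.001, 0, 0, 0, 0.02], [0, 0, -0.0005, 0, 0, 0, 0.02], [0, 0, 0, 0, 0, 0, 0.02]]
  ]
}}

```text
time_s: 12.15
tool_pos: [0.4444, -0.2521, 0.0738]
tool_rot: [180.0, 0.0, 90.0]
force: [-1.4, 0.3, 1.0]
grip_width: 0.0284
grasp_force: 30.0
```

{"method": "play_rows", "body": {
  "steps": [
    [[0, 0, 0, 0, 0, 0, 0.032], [0, 0, 0, 0, 0, 0, 0.04], [0, 0, 0, 0, 0, 0, 0.06], [0, 0, 0, 0, 0, 0, 0.08], [0, 0, 0, 0, 0, 0, 0.08], [0, 0, 0, 0, 0, 0, 0.08], [0, 0, 0, 0, 0, 0, 0.08]]
  ]
}}

```text
time_s: 12.85
tool_pos: [0.4441, -0.252, 0.0735]
tool_rot: [180.0, -0.0, 90.0]
force: [-0.4, -0.5, -0.2]
grip_width: 0.0725
grasp_force: 0.0
```

{"method": "play_rows", "body": {
  "steps": [
    [[0, 0, -0.01, 0, 0, 0, 0.087], [0, 0, -0.016, 0, 0, 0, 0.087], [0, 0, -0.03, 0, 0, 0, 0.087], [0, 0, -0.04, 0, 0, 0, 0.087], [0, 0, -0.04, 0, 0, 0, 0.087], [0, 0, -0.04, 0, 0, 0, 0.087], [0, 0, -0.03, 0, 0, 0, 0.087], [0.03, 0.015, 0, 0, 0, 0, 0.087], [0.04, 0.02, 0, 0, 0, 0, 0.087], [0.04, 0.02, 0, 0, 0, 0, 0.087], [0.04, 0.02, 0, 0, 0, 0, 0.087], [0.04, 0.02, 0, 0, 0, 0, 0.087]]
  ]
}}

```text
time_s: 14.05
tool_pos: [0.5397, -0.0606, 0.2806]
tool_rot: [179.9, -0.0, 90.0]
force: [1.3, -0.6, 0.8]
grip_width: 0.0869
grasp_force: 0.0
```

{"method": "play_rows", "body": {
  "steps": [
    [[0.035, 0.015, 0, 0, 0, 0, 0.087], [0.02, 0.008, 0, 0, 0, 0, 0.087], [0.008, 0.002, 0, 0, 0, 0, 0.087], [0, 0, 0, 0, 0, 0.105, 0.087], [0, 0, 0, 0, 0, 0, 0.087], [0, 0, 0, 0, 0, 0, 0.087]]
  ]
}}

```text
time_s: 14.65
tool_pos: [0.5637, -0.0011, 0.28]
tool_rot: [180.0, 0.0, 83.9]
force: [-0.2, -0.3, -0.1]
grip_width: 0.0871
grasp_force: 0.0
```

Run:
```python
from h import *
np.set_printoptions(precision=4,suppress=True)
o=get_obs();print(o['tool_pos'],o['tool_rot'],o['force'])
f,K,V=cam('scene');g,Kt,Vt=cam('top')
x=proj(K,V,[.442,-.255,.092])[0];print(x,'card/lid px')
a=cv2.resize(f[150:300,140:300,::-1],None,fx=3.6,fy=3.6)
cv2.imwrite('pics/d3.png',a)
for n,(I,k,v) in {'top':(g,Kt,Vt),'scene':(f,K,V)}.items():
    for s in silhouettes(n,'lid_knob')[:4]:
        e=s['extent'];print(n,round(s['p'],2),e)
```

```text
[ 0.5637 -0.0011  0.28  ] [179.9763   0.0047  83.9461] [-0.1676 -0.2591 -0.0512]
[188.4234 240.7295] card/lid px
top 0.76 [357.1, 237.3, 396.6, 277.3]
top 0.56 [110.7, 255.1, 149.1, 300.8]
scene 0.69 [325.3, 154.6, 354.3, 169.3]
scene 0.63 [171.3, 234.3, 212.7, 259.8]
scene 0.19 [255.7, 193.5, 275.6, 244.9]
```

View pics/d3.png

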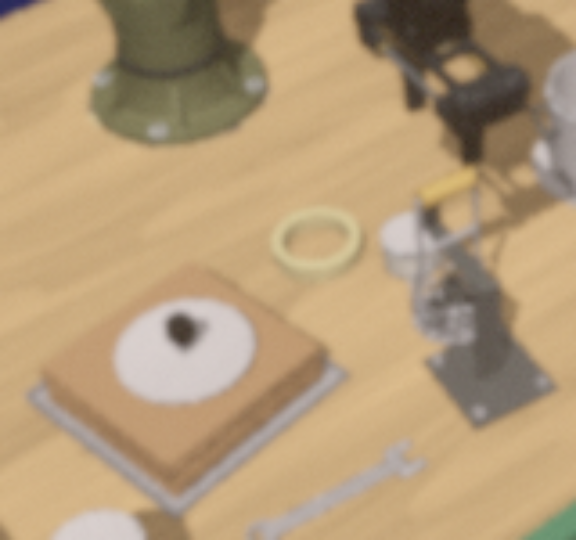

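The picture shows the lid lying knob up, centred on the cardboard at crop (185,350). The gripper stands above the basket grip at crop (448,187). I descend onto it.

{"method": "play_rows", "body": {
  "steps": [
    [[0.001, 0.0005, 0.015, 0, 0, 0, 0.087], [0.001, 0.0005, 0.02, 0, 0, 0, 0.087], [0, 0, 0.02, 0, 0, 0, 0.087], [0, 0, 0.015, 0, 0, 0, 0.087], [0, 0, 0.01, 0, 0, 0, 0.087], [0, 0, 0.009, 0, 0, 0, 0.087], [0, 0, 0, 0, 0, 0, 0.06], [0, 0, 0, 0, 0, 0, 0.04], [0, 0, 0, 0, 0, 0, 0.03]]
  ],
  "force": 25
}}

```text
time_s: 15.75
tool_pos: [0.5659, 0.0029, 0.1914]
tool_rot: [179.9, -0.0, 84.0]
force: [-0.6, -0.7, 0.3]
grip_width: 0.0706
grasp_force: 0.0
```

{"method": "play_rows", "body": {
  "steps": [
    [[0, 0, 0, 0, 0, 0, 0.026], [0, 0, 0, 0, 0, 0, 0.024], [0, 0, 0, 0, 0, 0, 0.022], [0, 0, 0, 0, 0, 0, 0.02], [0, 0, 0, 0, 0, 0, 0.015], [0, 0, 0, 0, 0, 0, 0.012], [0, 0, 0, 0, 0, 0, 0.012]]
  ]
}}

```text
time_s: 16.45
tool_pos: [0.5652, 0.003, 0.1905]
tool_rot: [-180.0, -0.0, 84.0]
force: [-1.3, 0.4, 0.7]
grip_width: 0.021
grasp_force: 24.9
```

Gripped at 21 mm with only about 1 N lateral force. I lift 42 mm straight up, slowly at first.

{"method": "play_rows", "body": {
  "steps": [
    [[0, 0, -0.002, 0, 0, 0, 0.012], [0, 0, -0.003, 0, 0, 0, 0.012], [0, 0, -0.005, 0, 0, 0, 0.012], [0, 0, -0.006, 0, 0, 0, 0.012], [0, 0, 0, 0, 0, 0, 0.012]]
  ],
  "force": 35
}}

```text
time_s: 16.95
tool_pos: [0.566, 0.0029, 0.2077]
tool_rot: [179.9, -0.0, 84.0]
force: [0.5, -0.3, -4.3]
grip_width: 0.021
grasp_force: 34.9
```

{"method": "play_rows", "body": {
  "steps": [
    [[0, 0, -0.006, 0, 0, 0, 0.012], [0, 0, -0.008, 0, 0, 0, 0.012], [0, 0, -0.008, 0, 0, 0, 0.012], [0, 0, -0.003, 0, 0, 0, 0.012], [0, 0, -0.001, 0, 0, 0, 0.012], [0, 0, 0, 0, 0, 0, 0.012], [0, 0, 0, 0, 0, 0, 0.012]]
  ]
}}

```text
time_s: 17.65
tool_pos: [0.5651, 0.003, 0.2323]
tool_rot: [-180.0, 0.0, 84.0]
force: [-0.2, 0.2, -3.9]
grip_width: 0.0209
grasp_force: 34.9
```

{"method": "play_rows", "body": {
  "steps": [
    [[0, -0.004, 0, 0, 0, 0, 0.012], [0, -0.006, 0, 0, 0, 0, 0.012], [0, -0.008, 0, 0, 0, 0, 0.012], [0, -0.01, 0, 0, 0, 0, 0.012], [0, -0.01, 0, 0, 0, 0, 0.012], [0, -0.012, 0, 0, 0, 0, 0.012], [0, -0.012, 0, 0, 0, 0, 0.012], [0, -0.012, 0, 0, 0, 0, 0.012], [0, -0.012, 0, 0, 0, 0, 0.012], [0, -0.01, 0, 0, 0, 0, 0.012], [0, -0.006, 0, 0, 0, 0, 0.012], [0, 0, 0, 0, 0, 0, 0.012]]
  ]
}}

```text
time_s: 18.85
tool_pos: [0.4632, 0.0138, 0.2327]
tool_rot: [180.0, -0.1, 84.0]
force: [-0.0, 0.5, -4.0]
grip_width: 0.0212
grasp_force: 34.9
```

{"method": "play_rows", "body": {
  "steps": [
    [[0, 0, -0.01, 0, 0, 0, 0.012], [0, 0, -0.02, 0, 0, 0, 0.012], [0, 0, -0.025, 0, 0, 0, 0.012], [0, 0, -0.025, 0, 0, 0, 0.012], [0.005, -0.001, -0.017, 0, 0, 0, 0.012], [0.015, -0.002, 0, 0, 0, 0, 0.012], [0.025, -0.003, 0, 0, 0, 0, 0.012], [0.03, -0.003, 0, 0, 0, 0, 0.012], [0.03, -0.003, 0, 0, 0, 0, 0.012], [0.03, -0.003, 0, 0, 0, 0, 0.012], [0.03, -0.003, 0, 0, 0, 0, 0.012], [0.03, -0.003, 0, 0, 0, 0, 0.012]]
  ]
}}

```text
time_s: 20.05
tool_pos: [0.4628, 0.2121, 0.3283]
tool_rot: [-179.9, 0.0, 84.0]
force: [1.0, -0.1, -3.8]
grip_width: 0.0212
grasp_force: 34.9
```

{"method": "play_rows", "body": {
  "steps": [
    [[0.03, -0.004, 0, 0, 0, 0, 0.012], [0.03, -0.004, 0, 0, 0, 0, 0.012], [0.02, -0.003, 0, 0, 0, 0, 0.012], [0.012, -0.001, 0, 0, 0, 0, 0.012], [0.006, 0, 0, 0, 0, 0, 0.012], [0, 0, 0, 0, 0, 0, 0.012], [0, 0, 0, 0, 0, 0, 0.012]]
  ]
}}

```text
time_s: 20.75
tool_pos: [0.4624, 0.3069, 0.3297]
tool_rot: [180.0, 0.0, 83.9]
force: [0.4, -0.8, -4.2]
grip_width: 0.0209
grasp_force: 34.9
```

Run:
```python
from h import *
o=get_obs();print(o['tool_pos'],o['tool_rot'],o['force'])
f,K,V=cam('scene');g,Kt,Vt=cam('top')
a=cv2.resize(f[95:215,255:365,::-1],(440,480))
b=cv2.resize(g[225:305,170:230,::-1],(360,480))
cv2.imwrite('pics/d4.png',np.hstack([a,b]))
```

```text
[0.46240745 0.30686413 0.32971684] [1.79975915e+02 4.17399074e-02 8.38640261e+01] [ 0.40852611 -0.79843319 -4.18794886]
```

View pics/d4.png

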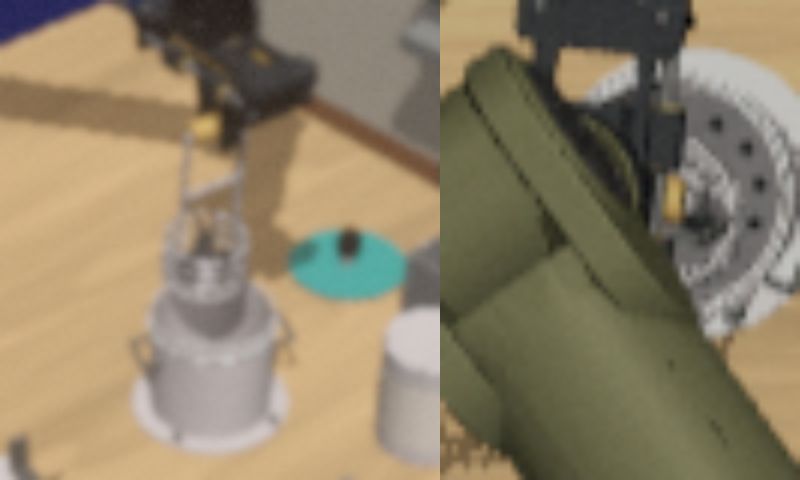

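The picture shows the basket hanging upright at crop (207,260), centred over the pot mouth at (213,325). I lower it quickly at first, then feel for the plate.

{"method": "play_rows", "body": {
  "steps": [
    [[0.001, 0, 0.008, 0, 0, 0, 0.012], [0.001, 0, 0.012, 0, 0, 0, 0.012], [0.001, 0, 0.015, 0, 0, 0, 0.012], [0, 0, 0.015, 0, 0, 0, 0.012], [0, 0, 0.015, 0, 0, 0, 0.012], [0, 0, 0.015, 0, 0, 0, 0.012], [0, 0, 0.01, 0, 0, 0, 0.012], [0, 0, 0.005, 0, 0, 0, 0.012], [0, 0, 0.002, 0, 0, 0, 0.012], [0, 0, 0, 0, 0, 0, 0.012], [0, 0, 0, 0, 0, 0, 0.012]]
  ]
}}

```text
time_s: 21.95
tool_pos: [0.4625, 0.3117, 0.2333]
tool_rot: [179.9, -0.1, 84.0]
force: [-0.0, -1.1, -3.7]
grip_width: 0.021
grasp_force: 34.9
```

{"method": "play_rows", "body": {
  "steps": [
    [[0, 0, 0.0015, 0, 0, 0, 0.012], [0, 0, 0.0015, 0, 0, 0, 0.012], [0, 0, 0.0015, 0, 0, 0, 0.012], [0, 0, 0.0015, 0, 0, 0, 0.012]]
  ]
}}

```text
time_s: 22.35
tool_pos: [0.4621, 0.3115, 0.2265]
tool_rot: [180.0, -0.0, 84.0]
force: [-0.3, -0.5, -3.6]
grip_width: 0.0211
grasp_force: 34.9
```

{"method": "play_rows", "body": {
  "steps": [
    [[0, 0, 0.001, 0, 0, 0, 0.012], [0, 0, 0.001, 0, 0, 0, 0.012], [0, 0, 0.001, 0, 0, 0, 0.012], [0, 0, 0.001, 0, 0, 0, 0.012]]
  ]
}}

```text
time_s: 22.75
tool_pos: [0.4621, 0.3114, 0.2225]
tool_rot: [180.0, -0.0, 84.0]
force: [0.2, 0.9, -4.1]
grip_width: 0.0207
grasp_force: 34.9
```

{"method": "play_rows", "body": {
  "steps": [
    [[0, 0, 0.001, 0, 0, 0, 0.012], [0, 0, 0.001, 0, 0, 0, 0.012], [0, 0, 0.001, 0, 0, 0, 0.012], [0, 0, 0.001, 0, 0, 0, 0.012], [0, 0, 0.001, 0, 0, 0, 0.012]]
  ]
}}

```text
time_s: 23.25
tool_pos: [0.4621, 0.3114, 0.2175]
tool_rot: [180.0, -0.0, 84.0]
force: [0.1, 0.2, -3.8]
grip_width: 0.021
grasp_force: 34.9
```

{"method": "play_rows", "body": {
  "steps": [
    [[0, 0, 0.001, 0, 0, 0, 0.012], [0, 0, 0.001, 0, 0, 0, 0.012], [0, 0, 0.001, 0, 0, 0, 0.012], [0, 0, 0.001, 0, 0, 0, 0.012], [0, 0, 0.001, 0, 0, 0, 0.012]]
  ]
}}

```text
time_s: 23.75
tool_pos: [0.4621, 0.3114, 0.2125]
tool_rot: [180.0, -0.0, 84.0]
force: [-0.2, 0.6, -4.2]
grip_width: 0.0212
grasp_force: 34.9
```

{"method": "play_rows", "body": {
  "steps": [
    [[0, 0, 0.001, 0, 0, 0, 0.012], [0, 0, 0.001, 0, 0, 0, 0.012], [0, 0, 0.001, 0, 0, 0, 0.012], [0, 0, 0.001, 0, 0, 0, 0.012], [0, 0, 0.001, 0, 0, 0, 0.012]]
  ]
}}

```text
time_s: 24.25
tool_pos: [0.4621, 0.3115, 0.2075]
tool_rot: [180.0, -0.0, 84.0]
force: [-0.0, 0.1, -4.0]
grip_width: 0.0213
grasp_force: 34.9
```

{"method": "play_rows", "body": {
  "steps": [
    [[0, 0, 0.001, 0, 0, 0, 0.012], [0, 0, 0.001, 0, 0, 0, 0.012], [0, 0, 0.001, 0, 0, 0, 0.012], [0, 0, 0.001, 0, 0, 0, 0.012], [0, 0, 0.001, 0, 0, 0, 0.012]]
  ]
}}

```text
time_s: 24.75
tool_pos: [0.4621, 0.3114, 0.2025]
tool_rot: [180.0, -0.0, 84.0]
force: [0.6, 0.6, -3.3]
grip_width: 0.0212
grasp_force: 34.9
```

{"method": "play_rows", "body": {
  "steps": [
    [[0, 0, 0.001, 0, 0, 0, 0.012], [0, 0, 0.001, 0, 0, 0, 0.012], [0, 0, 0.001, 0, 0, 0, 0.012], [0, 0, 0.001, 0, 0, 0, 0.012]]
  ]
}}

```text
time_s: 25.15
tool_pos: [0.4623, 0.3118, 0.1992]
tool_rot: [180.0, -0.1, 84.0]
force: [-1.1, -0.0, 1.4]
grip_width: 0.0211
grasp_force: 35.0
```

{"method": "play_rows", "body": {
  "steps": [
    [[0, 0, 0.0005, 0, 0, 0, 0.012], [0, 0, 0, 0, 0, 0, 0.012]]
  ]
}}

```text
time_s: 25.35
tool_pos: [0.4624, 0.312, 0.1991]
tool_rot: [179.9, -0.1, 84.0]
force: [-1.1, 0.4, 2.6]
grip_width: 0.0211
grasp_force: 35.0
```

Seated with a light press. I release.

{"method": "play_rows", "body": {
  "steps": [
    [[0, 0, 0, 0, 0, 0, 0.024], [0, 0, 0, 0, 0, 0, 0.03], [0, 0, 0, 0, 0, 0, 0.045], [0, 0, 0, 0, 0, 0, 0.06], [0, 0, 0, 0, 0, 0, 0.07], [0, 0, 0, 0, 0, 0, 0.07], [0, 0, 0, 0, 0, 0, 0.07]]
  ]
}}

```text
time_s: 26.05
tool_pos: [0.4624, 0.3114, 0.1981]
tool_rot: [180.0, -0.0, 84.0]
force: [0.5, -0.5, 0.4]
grip_width: 0.062
grasp_force: 0.0
```

{"method": "play_rows", "body": {
  "steps": [
    [[0, 0, -0.01, 0, 0, 0, 0.07], [0, 0, -0.015, 0, 0, 0, 0.07], [0, 0, -0.03, 0, 0, 0, 0.07], [0, 0, -0.03, 0, 0, 0, 0.07], [0, 0, -0.03, 0, 0, 0, 0.07], [0.0, -0.01, 0, 0, 0, 0, 0.07], [0.03, -0.015, 0, 0, 0, 0, 0.07], [0.04, -0.015, 0, 0, 0, 0, 0.07], [0.04, -0.015, 0, 0, 0, 0, 0.07], [0.03, -0.01, 0, 0, 0, 0, 0.07], [0.01, 0, 0, 0, 0, 0, 0.07], [0, 0, 0, 0, 0, 0, 0.07]]
  ]
}}

```text
time_s: 27.25
tool_pos: [0.4123, 0.4688, 0.3127]
tool_rot: [-180.0, 0.0, 84.1]
force: [1.0, -0.5, -0.2]
grip_width: 0.0699
grasp_force: 0.0
```

Run:
```python
from h import *
o=get_obs();print(o['tool_pos'],o['force'],o['joint_velocities'])
f,K,V=cam('scene');g,Kt,Vt=cam('top')
a=cv2.resize(f[120:320,130:390,::-1],(520,400))
b=cv2.resize(g[225:305,170:226,::-1],(280,400))
cv2.imwrite('pics/d5.png',np.hstack([a,b]))
```

```text
[0.41226684 0.46875337 0.31268776] [ 0.96988433 -0.47240373 -0.18104286] [ 1.40281102 -1.78787449  2.35641175  1.66425368  1.2846584   0.66871709
  0.39311398]
```

View pics/d5.png

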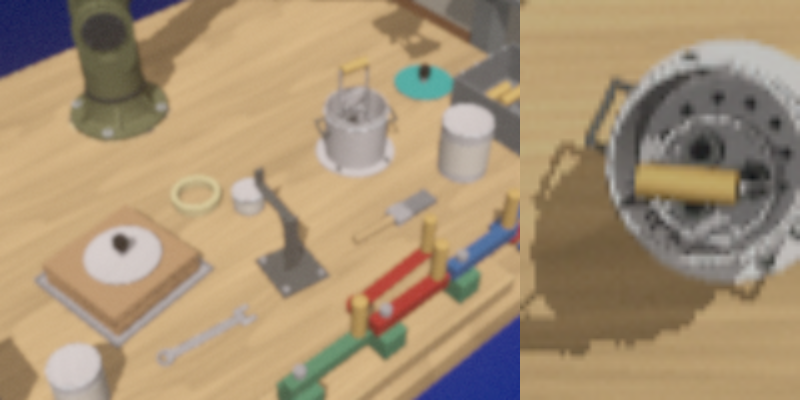

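The picture shows the basket standing upright inside the pot at crop (355,110), and its grip from above at (688,184). The lid lies knob up on the cardboard at (122,255), and nothing else has moved.

```bash
python3 -c "from cell import *; print(sign_off())"
```

```text
the job is handed in; nothing more can be done
None
```

The lid is off and lies knob up, wholly on the cardboard, and the basket stands upright in the pot on the drain plate. Both were set down gently, nothing else appears to have moved, and I handed the job in at about 27 s; no verdict came back.

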